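# Flip the washed pan's status paddle to green

## Task

The empty pan has been washed: flip the status paddle standing in front of it over its pivot, from its red face to its green face, until it lies flat on the pan's side. Do it by pushing gently with a fingertip: tip the free edge up from underneath, push it over the top and press it down. Leave the other paddle, in front of the pan with the dirty utensils, showing red, and do not lift, push or disturb the pans or anything else.

Things in the scene. Friction and masses are not known exactly. Their poses are not given: they have to be found in the camera images.
- stand_washed: Marker stand on the robot's side of the empty pan, fixed: black base 110 x 120 x 8 mm, two cheeks (8 mm thick, 82 mm apart, tops 103 mm above the table) with the paddle hinged between, a rest bar under the pin reaching 28 mm to either side. Origin: centre of underside. x: level, square to the hinge, from the robot towards the pan; y along the hinge; z up.
- pivot_washed (a point): Centre of that paddle's hinge pin, 95 mm above the table; the pin is level, along the stand's y.
- edge_washed (a point): Middle of that paddle's free edge, 80 mm from the pin (moves with it). The paddle is a flat plate 62 mm wide, 5 mm thick, one face red with a white bar, the other green with a white disc. Under its outer 50 mm there is free space down to the base and table.
- paddle_washed (a joint): That paddle's hinge angle, rad. 0 = lying level on the robot's side, red face up; pi/2 = standing straight up; pi (its stop) = lying level on the pan's side, green face up. The hinge is stiff: the paddle stays at whatever angle it is left, does not fall by itself, and moves with about 1 N at the free edge.
- stand_dirty: Marker stand on the robot's side of the pan with the dirty utensils, fixed: black base 110 x 120 x 8 mm, two cheeks (8 mm thick, 82 mm apart, tops 103 mm above the table) with the paddle hinged between, a rest bar under the pin reaching 28 mm to either side. Origin: centre of underside. x: level, square to the hinge, from the robot towards the pan; y along the hinge; z up.
- pivot_dirty (a point): Centre of that paddle's hinge pin, 95 mm above the table; the pin is level, along the stand's y.
- edge_dirty (a point): Middle of that paddle's free edge, 80 mm from the pin (moves with it). The paddle is a flat plate 62 mm wide, 5 mm thick, one face red with a white bar, the other green with a white disc. Under its outer 50 mm there is free space down to the base and table.
- paddle_dirty (a joint): That paddle's hinge angle, rad. 0 = lying level on the robot's side, red face up; pi/2 = standing straight up; pi (its stop) = lying level on the pan's side, green face up. The hinge is stiff: the paddle stays at whatever angle it is left, does not fall by itself, and moves with about 1 N at the free edge.
- pan_washed: The washed, empty steel pan, loose, 108 x 176 mm over the rim (x, y), 65 mm high, straight behind its marker with its centre 155 mm beyond the pivot. Origin: centre of the underside.
- pan_dirty: The same kind of steel pan with a dirty spoon and palette knife in it, straight behind the other marker. Origin: centre of the underside.
- spoon: Steel spoon with wooden handle, 145 mm long, lying in the dirty pan. Leave alone.
- palette_knife: Palette knife with red handle, 130 mm long, lying in the dirty pan. Leave alone.
- soap: Soap bottle, 60 mm across, 170 mm tall, standing at the left. Origin: centre of the underside. Leave alone.
- jar: Amber jar with red cap, 48 mm across, 75 mm tall, standing between the two markers. Origin: centre of the underside. Leave alone.
- cup: Blue cup, 76 mm across, 85 mm tall, at the left. Origin: centre of the underside. Leave alone.
- roll: Standing paper roll, 120 mm across, 200 mm tall, at the right. Origin: centre of the underside. Leave alone.
- brush: Scrub brush with blue handle, 190 mm long, lying at the right. Leave alone.
There are look-alikes about, which are no part of the job. What is shaped like the stand_washed but orange or yellow is not meant.

How it is judged (in metres and radians):
On the way:
1. the washed pan's paddle is pushed up past upright (value of joint paddle_washed above 1.7 rad), for 0.05 s.
At the end, for the whole second after the job is handed in: The paddle in front of the washed, empty pan lies flat on the pan's side, green face up (angle over 3.0 rad, i.e. within 8 degrees of level) and at rest; the other paddle still shows red (under 0.35 rad); pans and other things within 30 mm of where they began (spoon and palette knife 50 mm) (value of joint paddle_washed above 3 rad and velocity of joint paddle_washed between -0.05 and 0.05 rad/s and value of joint paddle_dirty below 0.35 rad and distance of each of pan_washed, pan_dirty, soap, jar, cup, roll, brush from where it was at the start of the episode below 0.03 m and distance of each of spoon, palette_knife from where it was at the start of the episode below 0.05 m); the robot touches nothing.
It fails at once if the dirty pan's paddle is lifted (over 0.35 rad) (value of joint paddle_dirty above 0.35 rad).
It fails at once if the fingers push or squeeze the paddle hard (over 25 N) (contact force between the fingers and paddle_washed above 25 N).
It fails at once if a pan, utensil or bystander is moved more than 30 mm (spoon, palette knife 50 mm) (distance of any of pan_washed, pan_dirty, soap, jar, cup, roll, brush from where it was at the start of the episode above 0.03 m or distance of any of spoon, palette_knife from where it was at the start of the episode above 0.05 m).
It fails at once if a pan is lifted, or a pan, bottle, jar, cup or roll tipped (height (world z) of any of pan_washed, pan_dirty above 0.015 m or angle between any of pan_washed, pan_dirty, soap, jar, cup, roll's own z axis and vertical above 0.2 rad).
It also fails if it takes over 45 s, if anything falls off the work surface, if the arm or the gripper's body presses on something with over 40 N, if the wrist force passes 120 N, or if a joint passes its speed limit or range.

## Robot

A 6-joint arm with a two-finger parallel gripper is mounted at the origin on the work surface. World frame = base frame: x ahead of the robot, y to its left, z up, the work surface at z = 0. Lengths are in m, angles in degrees, forces in N, time in s.
With the tool pointing down it reaches from about 0.325 to 0.775 m from the base axis. Payload 9.3 kg.
Tool frame: the origin (TCP) lies midway between the tips of the shut fingers; the grasp point (between the pads) lies 19 mm behind it; z points along the fingers, y is the line along which they close (so a half turn about z gives the same grasp; the last joint's range is limited). The gripper opens to 85 mm and grips with 20 to 120 N. Pads are 22 mm wide; open, the fingers measure 114 mm over their backs; the gripper's body (76 mm by 85 mm) begins 54 mm behind the grasp point. The pads swing forward as they close: fully open they stand 13 mm farther back than shut.
Start: joints at [-85.577, 14.817, 1.232, 76.415, 0, 81.257], TCP at [0.125, -0.536, 0.206] pointing down, gripper open.
Joint ranges: [-174.27, 174.27], [-52.1, 104.24], [-59.71, 78.15], [-110.17, 111.67], [-87.03, 83.33], [-180, 180]. Speed limits (degrees/s): [127.2, 127.2, 159.86, 180, 180, 180].

## Interface

Orientations are given as [roll, pitch, yaw] about the fixed x, y, z axes, in that order (R = Rz(yaw) Ry(pitch) Rx(roll)).
In Python, from cell import * gives the robot as it stands.
- The arm moves only by the tool servo_tool, never from a script. Its argument "series" is a list of rows, each an object with "offset": the shift along the tool's x, y, z in units of 30 mm (1.0 is 30 mm), a list of three; "twist": the turn about the tool's z in units of 5 degrees (1.0 is 5 degrees). A call has 1 to 12 rows; each row is the pose to reach, as a shift and turn from the pose commanded when the call began, along the tool's axes at that moment; what a row does not reach only later rows make up. A row lasts 1/12 s, in which the tool goes at most 41.7 mm and 7.16 degrees, less where a joint would pass 70% of its speed; a pose out of reach is approached as far as the arm can. A call with a gripper value outside its range is refused whole. "gripper" is the gripper command: -1 is shut, 1 is fully open, values between are in proportion, set as the call begins (left out, the last holds). The fingers move at their own pace and stop on an object; "squeeze" is the grip in N (left out, the last holds). Time passes only in rows, so rows that repeat a pose let the fingers close. It gives the time, the measured TCP pose, the force, the opening and the grip force at its end, in the units of the state.
- observe(): the state, without advancing time (a new reading comes with each control period).
- snapshot(name): name is "scene" or "top" or "wrist"; returns a dict with "color" (400x640x3 uint8, red, green, blue), "mtx" (3x3 intrinsics, pixels), "pose" (4x4, takes a point from camera to world coordinates). Camera axes: x right, y up, looking along -z (the intrinsics and any distortion apply to the point x, -y, -z); pixel columns grow to the right and rows downward; lengths in m; the calibration is good to about 2 mm. A picture is of the moment at which its call begins. There is no depth.
- close_job(): hands the job in; it is judged then, once.
The state is a dict: "t": time; "joint_pos": joint angles; "qd": joint speeds; "tau": joint torques, N m; "eef_pos": TCP position; "ee_rot": TCP orientation; "ft_force": force on the tool from outside, world axes, zero at the start; "moment": the same for the moment, N m; "width": finger opening in m; "grip_force": force on a finger pad.
Only numpy, scipy, OpenCV 4.12 (cv2) and the standard library are available. Lean on these libraries where they do the work, as an engineer would, in place of code of your own. Each camera call takes 0.05 s, during which the arm holds its last target. There are 200 camera calls.

## Working session

There is one attempt and no reset: what is moved stays moved. The work goes in short steps, Python scripts to look and compute and a tool call to move; the robot and the scene stay as the last step left them, time stands still between calls to the robot, and variables do not carry over. Pictures are saved under pics/ and viewed, at most 10 in all, crops included, and the job is handed in when it is done.

Besides the shell and the picture viewer there is one more tool, called after "Call:" as name(argument=value, ...) on one line, values as JSON. servo_tool: Moves the arm, as the interface text tells. Its arguments: {"type":"object","properties":{"series":{"type":"array","items":{"type":"object","properties":{"offset":{"type":"array","items":{"type":"number"}},"twist":{"type":"number"}}}},"gripper":{"type":"number"},"squeeze":{"type":"number"}},"required":["series"]}

```bash
mkdir -p pics; cat > h.py <<'E'
from cell import *
import numpy as np, cv2
def ray(s,u,v):
    K=np.array(s["mtx"]);P=np.array(s["pose"])
    d=np.linalg.inv(K)@[u,v,1]; d=P[:3,:3]@[d[0],-d[1],-d[2]]
    return P[:3,3],d
def onz(s,u,v,z):
    o,d=ray(s,u,v); return o+d*(z-o[2])/d[2]
def save(s,n): cv2.imwrite(f"pics/{n}.png",s["color"][:,:,::-1])
E
python3 - <<'E'
from h import *
import pickle
S={}
for n in("scene","top"):
    S[n]=snapshot(n); save(S[n],n+"0"); print(n,np.round(S[n]["pose"],3).tolist())
pickle.dump(S,open("S.pkl","wb"))
o=observe();print(o["eef_pos"],o["ee_rot"],o["t"],o["width"])
E
```

```text
scene [[-0.07, -0.556, 0.828, 1.409], [0.997, -0.051, 0.05, 0.041], [0.014, 0.83, 0.558, 0.708], [0.0, 0.0, 0.0, 1.0]]
top [[0.009, 0.997, -0.082, 0.378], [-1.0, 0.009, -0.002, -0.002], [-0.001, 0.082, 0.997, 1.537], [0.0, 0.0, 0.0, 1.0]]
[ 0.12526294 -0.53527227  0.20571448] [-1.79931280e+02 -1.09621626e-02  1.31663239e+01] 0.1 0.0852397631709397
```

View pics/scene0.png

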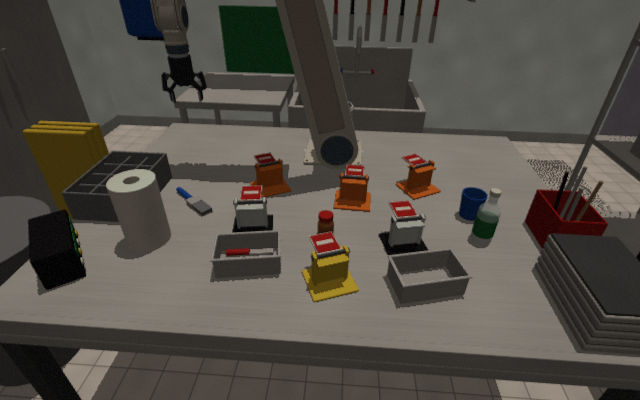

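View pics/top0.png

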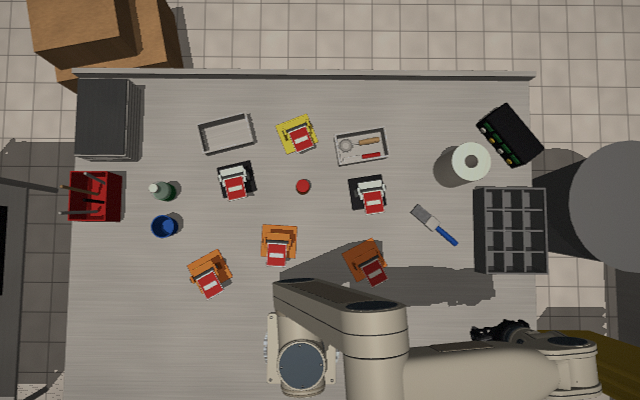

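```bash
cat > m.py <<'E'
from h import *
import pickle
S=pickle.load(open("S.pkl","rb"))
def red(s,u0,v0,r,lo=(110,80,80)):
    c=s["color"].astype(int); R,G,B=c[...,0],c[...,1],c[...,2]
    m=((R>90)&(G<0.45*R)&(B<0.5*R)).astype(np.uint8)
    w=np.zeros_like(m); w[v0-r:v0+r,u0-r:u0+r]=m[v0-r:v0+r,u0-r:u0+r]
    w=cv2.morphologyEx(w,cv2.MORPH_CLOSE,np.ones((7,7),np.uint8))
    n,l,st,ce=cv2.connectedComponentsWithStats(w)
    i=1+np.argmax(st[1:,4]); return (l==i).astype(np.uint8),st[i]
for s,u,v,r in(("top",235,188,22),("scene",403,210,22),("top",372,200,22),("scene",252,195,20)):
    m,st=red(S[s],u,v,r); c=max(cv2.findContours(m,0,1)[0],key=cv2.contourArea)
    b=cv2.boxPoints(cv2.minAreaRect(c)); 
    q=cv2.approxPolyDP(cv2.convexHull(c),2.5,True)[:,0]
    print(s,st.tolist(),q.tolist())
    print(np.round([onz(S[s],*p,0.0975) for p in (q if s=="scene" else b)],4)[:,:2].tolist())
for s,x0,y0,n in(("scene",360,170,"a"),("top",200,140,"b")):
    cv2.imwrite(f"pics/c{n}.png",cv2.resize(S[s]["color"][y0:y0+90,x0:x0+100,::-1],None,fx=5,fy=5,interpolation=cv2.INTER_CUBIC))
cv2.imwrite("pics/cab.png",np.hstack([cv2.resize(cv2.imread(f"pics/c{n}.png"),(400,360)) for n in"ab"]))
E
python3 m.py
```

```text
top [225, 177, 20, 23, 333] [[240, 177], [244, 195], [229, 199], [225, 180]]
[[0.5535, 0.2547], [0.5679, 0.1996], [0.5055, 0.1828], [0.4912, 0.2377]]
scene [391, 201, 25, 16, 265] [[415, 214], [398, 216], [391, 203], [407, 201]]
[[0.5556, 0.2518], [0.5693, 0.2031], [0.5067, 0.1891], [0.492, 0.2371]]
top [364, 191, 19, 23, 334] [[379, 191], [382, 210], [367, 213], [364, 194]]
[[0.5147, -0.1988], [0.5241, -0.2521], [0.4592, -0.2626], [0.4498, -0.2094]]
scene [241, 185, 20, 14, 235] [[260, 185], [259, 198], [241, 198], [243, 187]]
[[0.4439, -0.2108], [0.5159, -0.1987], [0.5207, -0.2513], [0.4603, -0.2604]]
```

View pics/cab.png

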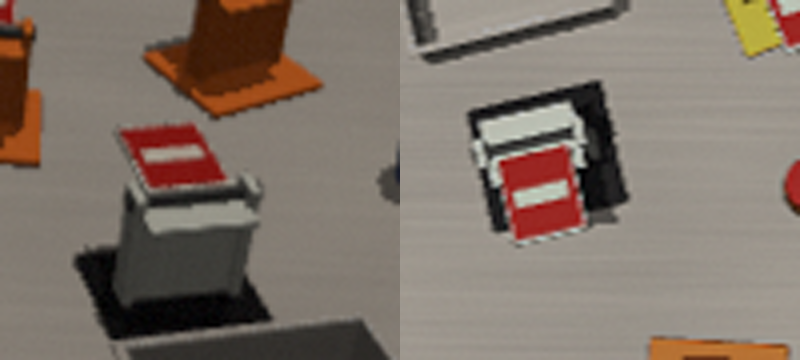

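The empty pan is on the left (top view 227,133) and its black stand is at (237,182). Its paddle lies level, with the free edge at about (0.498, 0.211) and yaw about 14.5°. The dirty one is at (370,200). I'm travelling high to a point in front of the free edge.

Call:
servo_tool(series=[{"offset":[0,0,-1.2]},{"offset":[0,0,-2.4]},{"offset":[0.6,-0.2,-3.3]},{"offset":[1.8,-0.7,-3.3]},{"offset":[3.0,-1.1,-3.3]},{"offset":[4.2,-1.6,-3.3]},{"offset":[5.4,-2.0,-3.3]},{"offset":[6.6,-2.5,-3.3]},{"offset":[7.8,-3.0,-3.3]},{"offset":[9.0,-3.4,-3.3]},{"offset":[10.2,-3.9,-3.3]},{"offset":[10.2,-3.9,-3.3]}], gripper=-1, squeeze=20)

```text
$.series[0]: bad value
```

Call:
servo_tool(series=[{"offset":[0,0,-1.2],"twist":0},{"offset":[0,0,-2.4],"twist":0},{"offset":[0.6,-0.2,-3.3],"twist":0},{"offset":[1.8,-0.7,-3.3],"twist":0},{"offset":[3.0,-1.1,-3.3],"twist":0},{"offset":[4.2,-1.6,-3.3],"twist":0},{"offset":[5.4,-2.0,-3.3],"twist":0},{"offset":[6.6,-2.5,-3.3],"twist":0},{"offset":[7.8,-3.0,-3.3],"twist":0},{"offset":[9.0,-3.4,-3.3],"twist":0},{"offset":[10.2,-3.9,-3.3],"twist":0},{"offset":[10.2,-3.9,-3.3],"twist":0}], gripper=-1, squeeze=20)

```text
t: 1.1
eef_pos: [0.4007, -0.348, 0.3049]
ee_rot: [-179.9, -0.1, 13.5]
ft_force: [-0.3, -0.9, -1.1]
width: 0.0001
grip_force: 0.0
```

Call:
servo_tool(series=[{"offset":[0.4,-1.2,0],"twist":0},{"offset":[0.9,-2.4,0],"twist":0},{"offset":[1.3,-3.6,0],"twist":0},{"offset":[1.7,-4.8,0],"twist":0},{"offset":[2.2,-6.0,0],"twist":0},{"offset":[2.6,-7.2,0],"twist":0},{"offset":[3.0,-8.4,0],"twist":0},{"offset":[3.5,-9.6,0],"twist":0},{"offset":[3.9,-10.8,0],"twist":0},{"offset":[4.3,-12.0,0],"twist":0},{"offset":[4.8,-13.2,0],"twist":0},{"offset":[5.2,-14.4,0],"twist":0}])

```text
t: 2.1
eef_pos: [0.4499, 0.106, 0.3052]
ee_rot: [180.0, 0.0, 13.2]
ft_force: [1.3, -1.1, 0.3]
width: -0.0003
grip_force: 0.0
```

Call:
servo_tool(series=[{"offset":[0.4,-1.0,0],"twist":0},{"offset":[0.8,-2.0,0],"twist":-0.2},{"offset":[1.1,-3.0,0],"twist":-0.2},{"offset":[1.1,-3.0,1],"twist":-0.2},{"offset":[1.1,-3.0,2],"twist":-0.2},{"offset":[1.1,-3.0,3],"twist":-0.2},{"offset":[1.1,-3.0,4],"twist":-0.2},{"offset":[1.1,-3.0,4],"twist":-0.2},{"offset":[1.1,-3.0,4],"twist":-0.2}])

```text
t: 2.85
eef_pos: [0.461, 0.1991, 0.1848]
ee_rot: [180.0, 0.2, 14.2]
ft_force: [1.1, -0.0, 0.7]
width: 0.0001
grip_force: 0.0
```

```bash
python3 - <<'E'
from h import *
a=snapshot("wrist");b=snapshot("scene");save(a,"w1");save(b,"s1")
i=np.hstack([cv2.resize(a["color"],(480,300)),cv2.resize(b["color"][120:300,280:472],(320,300))])
cv2.imwrite("pics/ws1.png",i[:,:,::-1])
o=observe();print(o["eef_pos"],o["ee_rot"],o["ft_force"],o["t"])
E
```

```text
[0.46261645 0.19944976 0.18706641] [ 1.79998576e+02 -1.18274047e-01  1.41526874e+01] [ 0.56359999 -0.66386365  0.77230897] 2.95
```

View pics/ws1.png

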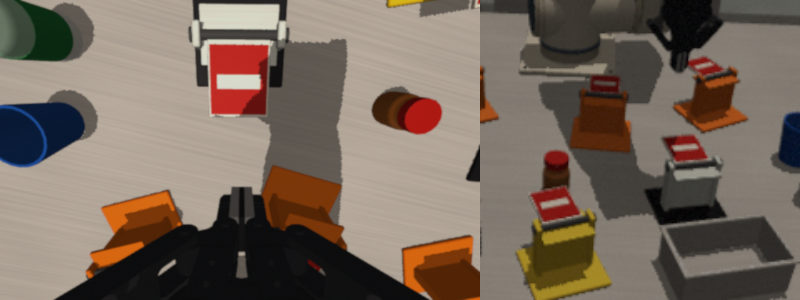

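The wrist view shows the paddle at u≈238 and square to the fingers at u≈241. I'm going down next to the free edge and approaching it.

Call:
servo_tool(series=[{"offset":[0,0,0.9],"twist":0},{"offset":[0,0,1.8],"twist":0},{"offset":[0,0,2.7],"twist":0},{"offset":[0,0,3.7],"twist":0},{"offset":[0.2,0,3.7],"twist":0},{"offset":[0.4,0,3.7],"twist":0},{"offset":[0.6,0,3.7],"twist":0},{"offset":[0.6,0,3.7],"twist":0},{"offset":[0.6,0,3.7],"twist":0}])

```text
t: 3.7
eef_pos: [0.4808, 0.2042, 0.076]
ee_rot: [180.0, -0.2, 14.2]
ft_force: [-0.4, -0.7, 0.1]
width: 0.0001
grip_force: 0.0
```

Call:
servo_tool(series=[{"offset":[0.03,0,0],"twist":0},{"offset":[0.07,0,0],"twist":0},{"offset":[0.1,0,0],"twist":0},{"offset":[0.1,0,0],"twist":0}])

```text
t: 4.03
eef_pos: [0.4822, 0.2046, 0.0745]
ee_rot: [-180.0, -0.0, 14.2]
ft_force: [-1.2, 0.6, 0.3]
width: 0.0001
grip_force: 0.0
```

Call:
servo_tool(series=[{"offset":[0.03,0,0],"twist":0},{"offset":[0.05,0,0],"twist":0},{"offset":[0.05,0,0],"twist":0}])

```text
t: 4.28
eef_pos: [0.4836, 0.2049, 0.0743]
ee_rot: [180.0, 0.0, 14.2]
ft_force: [0.1, 0.5, -0.4]
width: 0.0002
grip_force: 0.0
```

Call:
servo_tool(series=[{"offset":[0.03,0,0],"twist":0},{"offset":[0.05,0,0],"twist":0},{"offset":[0.05,0,0],"twist":0}])

```text
t: 4.53
eef_pos: [0.4851, 0.2053, 0.0742]
ee_rot: [-180.0, 0.0, 14.2]
ft_force: [-0.7, -0.8, 0.0]
width: 0.0001
grip_force: 0.0
```

Call:
servo_tool(series=[{"offset":[0.03,0,0],"twist":0},{"offset":[0.03,0,0],"twist":0}])

```text
t: 4.7
eef_pos: [0.4858, 0.2055, 0.0742]
ee_rot: [-180.0, 0.0, 14.2]
ft_force: [-0.7, 0.2, 0.9]
width: 0.0001
grip_force: 0.3
```

Call:
servo_tool(series=[{"offset":[0.03,0,0],"twist":0},{"offset":[0.03,0,0],"twist":0}])

```text
t: 4.87
eef_pos: [0.486, 0.2056, 0.074]
ee_rot: [180.0, 0.1, 14.2]
ft_force: [-2.8, -2.3, 0.5]
width: -0.0003
grip_force: 1.5
```

Call:
servo_tool(series=[{"offset":[0.03,0,-0.05],"twist":0},{"offset":[0.03,0,-0.1],"twist":0},{"offset":[0.03,0,-0.15],"twist":0}])

```text
t: 5.12
eef_pos: [0.4881, 0.2061, 0.0791]
ee_rot: [180.0, -0.1, 14.2]
ft_force: [0.8, 0.8, -0.2]
width: 0.0002
grip_force: 0.0
```

Call:
servo_tool(series=[{"offset":[0.01,0,-0.05],"twist":0},{"offset":[0.01,0,-0.1],"twist":0}])

```text
t: 5.28
eef_pos: [0.4882, 0.2061, 0.0821]
ee_rot: [-180.0, -0.0, 14.2]
ft_force: [-0.4, 0.9, -0.2]
width: -0.0003
grip_force: 0.0
```

```bash
python3 - <<'E'
from h import *
a=snapshot("wrist");b=snapshot("scene")
i=np.hstack([cv2.resize(a["color"],(480,300)),cv2.resize(b["color"][170:270,360:467],(320,300))])
cv2.imwrite("pics/ws2.png",i[:,:,::-1])
o=observe();print(o["eef_pos"],o["ft_force"],o["t"])
E
```

```text
[0.48820199 0.20607698 0.08214683] [-0.40873549  0.14258048  0.48209798] 5.3833
```

View pics/ws2.png

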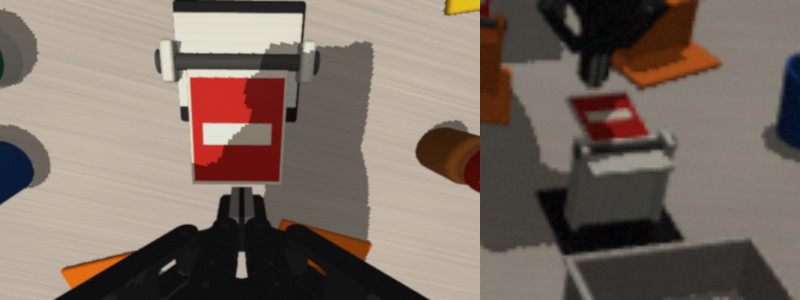

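```bash
cat > ang.py <<'E'
import warnings
from h import *
import pickle
S=pickle.load(open("S.pkl","rb"))
def edge(s):
    c=s["color"].astype(int); R,G,B=c[...,0],c[...,1],c[...,2]
    m=((R>70)&(G<0.45*R)&(B<0.5*R)); w=np.zeros(m.shape,bool); w[150:225,385:425]=m[150:225,385:425]
    v,u=np.nonzero(w); return [(round(float(np.percentile(u,p)),1),round(float(np.percentile(v,p)),1)) for p in(1,50,99)],len(v), [int(np.nonzero(w[:,k])[0].min()) for k in range(394,416,3) if w[:,k].any()]
b=snapshot("scene"); print(edge(S["scene"]));print(edge(b))
P=np.array(b["pose"]);K=np.array(b["mtx"])
e=np.array([.4985,.2115]);u=np.array([np.cos(.251),np.sin(.251)])
for th in(0,.1,.2,.3,.5):
    q=e+u*.078*(1-np.cos(th)); X=np.array([*q,.0975+.078*np.sin(th)])
    c=P[:3,:3].T@(X-P[:3,3]); p=K@[c[0],-c[1],-c[2]]; print(th,np.round(p[:2]/p[2],1))
E
python3 ang.py
```

```text
([(392.0, 155.0), (408.0, 202.0), (423.2, 215.0)], 383, [203, 202, 183, 183, 156, 156, 155, 155])
([(400.8, 159.0), (412.0, 196.0), (424.0, 215.0)], 191, [202, 211, 188, 203, 189, 188])
0 [398.5 201.8]
0.1 [398.8 199.7]
0.2 [399.3 197.7]
0.3 [399.9 195.9]
0.5 [401.3 192.9]
```

Call:
servo_tool(series=[{"offset":[0.03,0,0],"twist":0},{"offset":[0.05,0,0],"twist":0},{"offset":[0.05,0,0],"twist":0}])

```text
t: 5.68
eef_pos: [0.4895, 0.2064, 0.0817]
ee_rot: [-180.0, -0.0, 14.2]
ft_force: [-0.4, -0.4, 1.0]
width: 0.0001
grip_force: 0.0
```

Call:
servo_tool(series=[{"offset":[0.03,0,0],"twist":0},{"offset":[0.03,0,0],"twist":0}])

```text
t: 5.85
eef_pos: [0.4903, 0.2066, 0.0817]
ee_rot: [-180.0, 0.0, 14.2]
ft_force: [-0.7, 0.5, -0.0]
width: -0.0002
grip_force: 0.0
```

Call:
servo_tool(series=[{"offset":[0.03,0,0],"twist":0},{"offset":[0.03,0,0],"twist":0}])

```text
t: 6.02
eef_pos: [0.4912, 0.2069, 0.0817]
ee_rot: [-180.0, -0.0, 14.2]
ft_force: [-0.0, 0.1, -0.4]
width: 0.0002
grip_force: 0.0
```

```bash
python3 - <<'E'
from h import *
import pickle
S=pickle.load(open("S.pkl","rb"))
b=snapshot("scene")
f=lambda s:cv2.resize(s["color"][160:250,365:445],(400,450),interpolation=cv2.INTER_CUBIC)
i=np.hstack([f(S["scene"]),f(b)])
cv2.imwrite("pics/ws3.png",i[:,:,::-1])
E
```

```text
(no output)
```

View pics/ws3.png

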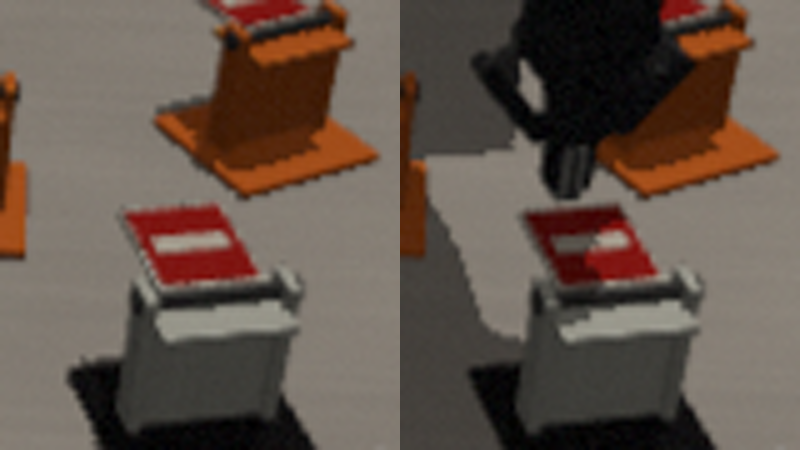

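Call:
servo_tool(series=[{"offset":[0.03,0,0],"twist":0},{"offset":[0.06,0,0],"twist":0},{"offset":[0.06,0,0],"twist":0}])

```text
t: 6.32
eef_pos: [0.493, 0.2073, 0.0818]
ee_rot: [-180.0, -0.0, 14.2]
ft_force: [-0.7, -0.4, -0.5]
width: 0.0001
grip_force: 0.0
```

Call:
servo_tool(series=[{"offset":[0.03,0,0],"twist":0},{"offset":[0.05,0,0],"twist":0},{"offset":[0.05,0,0],"twist":0}])

```text
t: 6.57
eef_pos: [0.4944, 0.2077, 0.0818]
ee_rot: [180.0, -0.0, 14.2]
ft_force: [0.4, 0.0, 0.2]
width: 0.0002
grip_force: 0.0
```

Call:
servo_tool(series=[{"offset":[0.03,0,0],"twist":0},{"offset":[0.05,0,0],"twist":0},{"offset":[0.05,0,0],"twist":0}])

```text
t: 6.82
eef_pos: [0.4959, 0.208, 0.0818]
ee_rot: [-180.0, -0.0, 14.2]
ft_force: [0.2, 1.2, 0.3]
width: -0.0001
grip_force: 0.0
```

```bash
cat > wr.py <<'E'
from h import *
def go():
    s=snapshot("wrist"); P=np.array(s["pose"]);K=np.array(s["mtx"])
    c=s["color"].astype(int);R,G,B=c[...,0],c[...,1],c[...,2]
    m=((R>60)&(G<0.4*R)&(B<0.4*R)).astype(np.uint8); m[:,:200]=0;m[:,440:]=0
    n,l,st,_=cv2.connectedComponentsWithStats(m); i=1+np.argmax(st[1:,4]); print("blob",st[i])
    x,y,w,h,_=st[i]; mm=l==i
    for v in range(y+3,y+h,max(1,h//6)):
        u=np.nonzero(mm[v])[0]; print(v,u.min(),u.max(),"depth if 58mm wide",round(K[0,0]*.058/(u.max()-u.min()+1),4))
    print("cam",P[:3,3].round(4),"K",K[0,0]); 
    o=observe();T=o["eef_pos"];ps=[]
    for dz in(0,.02,.04):
        q=P[:3,:3].T@(T+[0,0,dz]-P[:3,3]); p=K@[q[0],-q[1],-q[2]]; ps.append((p[:2]/p[2]).round(1).tolist())
    print("tcp px",ps,T,o["ft_force"]); save(s,"w_last"); return s
go()
E
python3 wr.py
```

```text
blob [  255   122   123   133 12496]
125 255 377 depth if 58mm wide 0.1498
147 257 376 depth if 58mm wide 0.1536
169 258 375 depth if 58mm wide 0.1562
191 259 373 depth if 58mm wide 0.1602
213 260 372 depth if 58mm wide 0.1631
235 261 371 depth if 58mm wide 0.166
cam [0.5737 0.2285 0.2489] K 317.73685277742777
tcp px [[323.4, 242.0], [323.6, 258.8], [323.8, 280.1]] [0.49580437 0.2080346  0.08177071] [ 0.56712947  0.17203307 -0.49624004]
```

View pics/w_last.png

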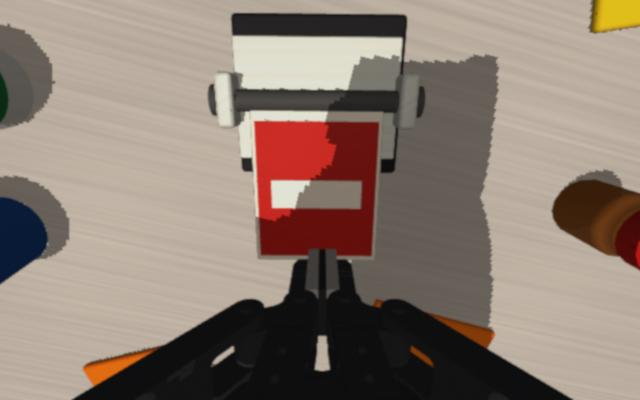

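```bash
python3 - <<'E'
from h import *
s=snapshot("wrist")
K=np.array(s["mtx"])
for (v,a,b) in((125,255,377),(180,258.5,374),(235,261,371),(257,261,373)):
    for W in(.058,.060):
        d=K[0,0]*W/(b-a+1); o,r=ray(s,(a+b)/2,v); print(v,W,(o+r*d).round(4))
    print("   onz",onz(s,(a+b)/2,v,.0975).round(4))
print("fingertip row 250, plane through x-tip:")
o,r=ray(s,323,250)
for x in(.496,.500,.503,.507): print((o+r*(x-o[0])/r[0]).round(4))
E
```

```text
125 0.058 [0.5601 0.2279 0.0954]
125 0.06 [0.5597 0.2279 0.0901]
   onz [0.5603 0.228  0.0975]
180 0.058 [0.5342 0.2215 0.0955]
180 0.06 [0.5328 0.2212 0.0902]
   onz [0.5347 0.2216 0.0975]
235 0.058 [0.5058 0.2146 0.0969]
235 0.06 [0.5034 0.2141 0.0917]
   onz [0.506  0.2147 0.0975]
257 0.058 [0.4967 0.2118 0.1032]
257 0.06 [0.4941 0.2112 0.0982]
   onz [0.4937 0.2111 0.0975]
fingertip row 250, plane through x-tip:
[0.496  0.2084 0.0925]
[0.5    0.2094 0.1005]
[0.503  0.2102 0.1066]
[0.507  0.2112 0.1146]
```

The tip shows at about (322,250), on top of the red plate. So the real fingertip sits about 18 mm above the reported TCP, and the earlier upward drag simply slid off the edge. I'll back off, go lower and make contact again.

Call:
servo_tool(series=[{"offset":[-0.4,0,-0.1],"twist":0},{"offset":[-0.8,0,-0.1],"twist":0},{"offset":[-0.8,0,0.5],"twist":0},{"offset":[-0.8,0,0.9],"twist":0},{"offset":[-0.6,0,0.9],"twist":0},{"offset":[-0.4,0,0.9],"twist":0},{"offset":[-0.4,0,0.9],"twist":0},{"offset":[-0.36,0,0.9],"twist":0},{"offset":[-0.36,0,0.9],"twist":0}])

```text
t: 7.67
eef_pos: [0.4845, 0.2052, 0.055]
ee_rot: [180.0, 0.1, 14.2]
ft_force: [-4.2, -1.5, -0.5]
width: -0.0003
grip_force: 2.9
```

Call:
servo_tool(series=[{"offset":[0.02,0,0],"twist":0},{"offset":[0.03,0,0],"twist":0},{"offset":[0.03,0,0],"twist":0}])

```text
t: 7.92
eef_pos: [0.4845, 0.2052, 0.0548]
ee_rot: [180.0, 0.2, 14.2]
ft_force: [-9.0, -2.7, 0.4]
width: -0.0002
grip_force: 4.3
```

Call:
servo_tool(series=[{"offset":[0.02,0,0],"twist":0},{"offset":[0.03,0,0],"twist":0},{"offset":[0.03,0,0],"twist":0}])

```text
t: 8.17
eef_pos: [0.4844, 0.2052, 0.0545]
ee_rot: [180.0, 0.3, 14.2]
ft_force: [-11.1, -2.4, -0.3]
width: 0.0001
grip_force: 5.7
```

Call:
servo_tool(series=[{"offset":[0,0,-0.03],"twist":0},{"offset":[0,0,-0.06],"twist":0},{"offset":[0,0,-0.1],"twist":0}])

```text
t: 8.42
eef_pos: [0.4846, 0.2052, 0.0575]
ee_rot: [180.0, 0.3, 14.2]
ft_force: [-10.4, -3.3, -0.6]
width: -0.0005
grip_force: 5.2
```

Call:
servo_tool(series=[{"offset":[0,0,-0.05],"twist":0},{"offset":[0,0,-0.1],"twist":0},{"offset":[0,0,-0.15],"twist":0}])

```text
t: 8.67
eef_pos: [0.485, 0.2053, 0.0622]
ee_rot: [180.0, 0.2, 14.2]
ft_force: [-8.7, -2.3, 0.6]
width: -0.0002
grip_force: 4.5
```

```bash
python3 wr.py
```

```text
blob [  243    96   146   164 18799]
99 243 388 depth if 58mm wide 0.1262
126 244 387 depth if 58mm wide 0.128
153 245 385 depth if 58mm wide 0.1307
180 246 384 depth if 58mm wide 0.1326
207 247 383 depth if 58mm wide 0.1345
234 248 382 depth if 58mm wide 0.1365
cam [0.5635 0.226  0.229 ] K 317.73685277742777
tcp px [[323.5, 242.0], [323.7, 259.0], [323.9, 280.5]] [0.48507634 0.20531336 0.06250899] [-10.40168208  -2.80589304  -0.29345392]
```

```bash
cat > wa.py <<'E'
from h import *
def ang():
    s=snapshot("wrist");K=np.array(s["mtx"])
    c=s["color"].astype(int);R,G,B=c[...,0],c[...,1],c[...,2]
    m=((R>60)&(G<0.4*R)&(B<0.4*R)).astype(np.uint8); m[:,:150]=0;m[:,480:]=0
    n,l,st,_=cv2.connectedComponentsWithStats(m); i=1+np.argmax(st[1:,4]); x,y,w,h,_=st[i]; mm=l==i
    Q=[]
    for v in range(y+4,y+h-10,5):
        u=np.nonzero(mm[v])[0]; d=K[0,0]*.058/(u.max()-u.min()+1); o,r=ray(s,(u.min()+u.max())/2,v); Q.append(o+r*d)
    Q=np.array(Q); t=Q[:,:2]@[np.cos(.251),np.sin(.251)]
    k=np.polyfit(t,Q[:,2],1)[0]; print("angle",np.arctan(-k),Q[0].round(4),Q[-1].round(4)); save(s,"wl")
    o=observe();print(o["eef_pos"],o["ft_force"],o["t"])
ang()
E
python3 wa.py
```

```text
angle 0.1299860398027914 [0.5607 0.2279 0.0968] [0.5027 0.214  0.1051]
[0.48505686 0.20533968 0.06243023] [-9.27224999 -3.15268712  1.31256871] 8.7667
```

Call:
servo_tool(series=[{"offset":[0.01,0,-0.06],"twist":0},{"offset":[0.02,0,-0.12],"twist":0},{"offset":[0.035,0,-0.2],"twist":0},{"offset":[0.05,0,-0.27],"twist":0},{"offset":[0.07,0,-0.34],"twist":0},{"offset":[0.09,0,-0.4],"twist":0}])

```text
t: 9.27
eef_pos: [0.4873, 0.2059, 0.0744]
ee_rot: [180.0, 0.3, 14.2]
ft_force: [-11.0, -3.4, 2.4]
width: -0.0
grip_force: 5.9
```

```bash
python3 wa.py
```

```text
angle 0.2862823711644336 [0.5613 0.228  0.0984] [0.5045 0.2145 0.1149]
[0.48743801 0.20591146 0.07467654] [-10.88872303  -4.68206529   3.82404694] 9.3167
```

Call:
servo_tool(series=[{"offset":[0.025,0,-0.09],"twist":0},{"offset":[0.055,0,-0.18],"twist":0},{"offset":[0.09,0,-0.27],"twist":0},{"offset":[0.13,0,-0.36],"twist":0},{"offset":[0.17,0,-0.45],"twist":0},{"offset":[0.22,0,-0.54],"twist":0}])

```text
t: 9.82
eef_pos: [0.4938, 0.2075, 0.0909]
ee_rot: [180.0, 0.2, 14.2]
ft_force: [-12.6, -4.0, 5.9]
width: 0.0001
grip_force: 6.5
```

```bash
python3 wa.py
```

```text
angle 0.5129922149543626 [0.5623 0.2285 0.1002] [0.5101 0.2157 0.1306]
[0.4941781  0.20757118 0.09147905] [-13.67205308  -3.35606873   7.88862565] 9.8667
```

Call:
servo_tool(series=[{"offset":[0.03,0,-0.14],"twist":0},{"offset":[0.09,0,-0.28],"twist":0},{"offset":[0.17,0,-0.41],"twist":0},{"offset":[0.25,0,-0.53],"twist":0},{"offset":[0.34,0,-0.65],"twist":0},{"offset":[0.43,0,-0.76],"twist":0}])

```text
t: 10.37
eef_pos: [0.5092, 0.2114, 0.1138]
ee_rot: [-180.0, -0.0, 14.2]
ft_force: [-0.4, -0.1, -0.5]
width: -0.0001
grip_force: 0.3
```

```bash
python3 wa.py
```

```text
angle 0.8575870071911991 [0.5648 0.2291 0.1034] [0.5264 0.2199 0.1486]
[0.50985585 0.21156338 0.11430573] [ 0.21545762 -0.15142444  1.45598011] 10.4167
```

Call:
servo_tool(series=[{"offset":[0.15,0,-0.1],"twist":0},{"offset":[0.3,0,-0.2],"twist":0},{"offset":[0.45,0,-0.3],"twist":0},{"offset":[0.6,0,-0.4],"twist":0},{"offset":[0.75,0,-0.45],"twist":0},{"offset":[0.9,0,-0.5],"twist":0},{"offset":[1.05,0,-0.55],"twist":0},{"offset":[1.2,0,-0.6],"twist":0}])

```text
t: 11.08
eef_pos: [0.5439, 0.2201, 0.1313]
ee_rot: [180.0, 0.0, 14.2]
ft_force: [-0.3, 0.2, -0.3]
width: -0.0
grip_force: 0.3
```

Call:
servo_tool(series=[{"offset":[0.12,0,0],"twist":0},{"offset":[0.25,0,0],"twist":0},{"offset":[0.38,0,0],"twist":0},{"offset":[0.5,0,0],"twist":0},{"offset":[0.62,0,0],"twist":0},{"offset":[0.75,0,0],"twist":0}])

```text
t: 11.58
eef_pos: [0.5655, 0.2256, 0.1312]
ee_rot: [180.0, 0.0, 14.2]
ft_force: [-0.1, -0.4, -0.0]
width: -0.0002
grip_force: 0.3
```

```bash
python3 - <<'E'
from h import *
a=snapshot("wrist");b=snapshot("scene")
i=np.hstack([cv2.resize(a["color"],(480,300)),cv2.resize(b["color"][150:270,340:468],(320,300))])
cv2.imwrite("pics/ws5.png",i[:,:,::-1])
o=observe();print(o["eef_pos"],o["ft_force"],o["t"])
E
```

```text
[0.56582569 0.22565962 0.13108143] [-0.59208222  0.06285622 -0.61571628] 11.6833
```

View pics/ws5.png

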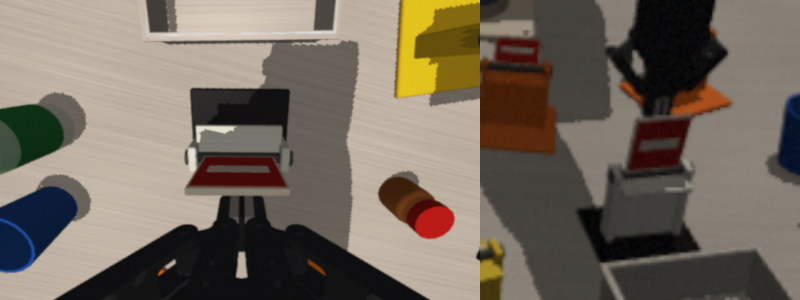

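Standing about upright (paddle at ~(238,172) in the wrist view). Pushing it over and then down.

Call:
servo_tool(series=[{"offset":[0.15,0,0],"twist":0},{"offset":[0.3,0,0],"twist":0},{"offset":[0.45,0,0],"twist":0},{"offset":[0.6,0,0],"twist":0},{"offset":[0.75,0,0.03],"twist":0},{"offset":[0.9,0,0.07],"twist":0},{"offset":[1.05,0,0.13],"twist":0},{"offset":[1.05,0,0.13],"twist":0}])

```text
t: 12.35
eef_pos: [0.5966, 0.2334, 0.1267]
ee_rot: [-180.0, 0.0, 14.2]
ft_force: [0.5, -0.1, -1.0]
width: -0.0
grip_force: 0.0
```

Call:
servo_tool(series=[{"offset":[0.13,0,0.1],"twist":0},{"offset":[0.25,0,0.2],"twist":0},{"offset":[0.38,0,0.33],"twist":0},{"offset":[0.5,0,0.47],"twist":0},{"offset":[0.6,0,0.6],"twist":0},{"offset":[0.67,0,0.73],"twist":0},{"offset":[0.73,0,0.86],"twist":0},{"offset":[0.78,0,1.0],"twist":0},{"offset":[0.78,0,1.0],"twist":0}])

```text
t: 13.1
eef_pos: [0.6183, 0.2389, 0.0962]
ee_rot: [180.0, 0.1, 14.2]
ft_force: [0.1, -0.7, -0.3]
width: -0.0
grip_force: 0.0
```

Call:
servo_tool(series=[{"offset":[0.05,0,0.1],"twist":0},{"offset":[0.1,0,0.2],"twist":0},{"offset":[0.13,0,0.3],"twist":0},{"offset":[0.15,0,0.4],"twist":0},{"offset":[0.15,0,0.4],"twist":0}])

```text
t: 13.52
eef_pos: [0.6227, 0.24, 0.0847]
ee_rot: [180.0, 0.0, 14.2]
ft_force: [-0.7, -0.1, 0.2]
width: -0.0002
grip_force: 0.0
```

Easing down until it presses on the stop.

Call:
servo_tool(series=[{"offset":[0,0,0.04],"twist":0},{"offset":[0,0,0.08],"twist":0},{"offset":[0,0,0.1],"twist":0},{"offset":[0,0,0.1],"twist":0}])

```text
t: 13.85
eef_pos: [0.6228, 0.2401, 0.0823]
ee_rot: [-180.0, -0.0, 14.2]
ft_force: [0.3, -0.1, -0.3]
width: 0.0004
grip_force: 0.0
```

Call:
servo_tool(series=[{"offset":[0,0,0.03],"twist":0},{"offset":[0,0,0.06],"twist":0},{"offset":[0,0,0.06],"twist":0}])

```text
t: 14.1
eef_pos: [0.6228, 0.2401, 0.0805]
ee_rot: [-180.0, 0.0, 14.2]
ft_force: [1.8, -0.5, -0.1]
width: -0.0001
grip_force: 0.1
```

```bash
python3 - <<'E'
from h import *
a=snapshot("wrist");b=snapshot("scene")
i=np.hstack([cv2.resize(a["color"],(480,300)),cv2.resize(b["color"][150:270,340:468],(320,300))])
cv2.imwrite("pics/ws6.png",i[:,:,::-1])
o=observe();print(o["eef_pos"],o["ft_force"],o["t"])
E
```

```text
[0.62278098 0.24008408 0.08053782] [ 0.84189538 -0.0016333  -0.06317404] 14.2
```

View pics/ws6.png

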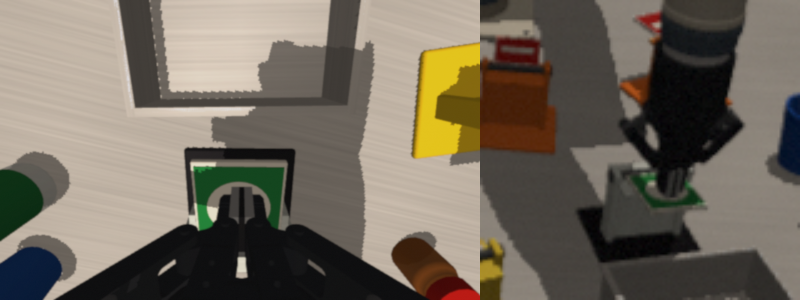

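The green face with its disc is now up, the finger is resting on it at (240,195), and the plate is nearly level. Pressing to the stop.

Call:
servo_tool(series=[{"offset":[0,0,0.03],"twist":0},{"offset":[0,0,0.06],"twist":0},{"offset":[0,0,0.06],"twist":0}])

```text
t: 14.45
eef_pos: [0.6228, 0.2401, 0.0786]
ee_rot: [-180.0, 0.0, 14.2]
ft_force: [0.1, 0.3, -0.1]
width: -0.0
grip_force: 0.1
```

Call:
servo_tool(series=[{"offset":[0,0,0.03],"twist":0},{"offset":[0,0,0.03],"twist":0},{"offset":[0,0,0.03],"twist":0}])

```text
t: 14.7
eef_pos: [0.6228, 0.2401, 0.0778]
ee_rot: [180.0, 0.0, 14.2]
ft_force: [0.4, -0.3, -0.3]
width: 0.0001
grip_force: 0.0
```

Call:
servo_tool(series=[{"offset":[0,0,0.03],"twist":0},{"offset":[0,0,0.05],"twist":0},{"offset":[0,0,0.05],"twist":0}])

```text
t: 14.95
eef_pos: [0.6228, 0.2401, 0.0762]
ee_rot: [180.0, 0.0, 14.2]
ft_force: [0.7, 0.4, 0.2]
width: 0.0001
grip_force: 0.0
```

Call:
servo_tool(series=[{"offset":[0,0,0.03],"twist":0},{"offset":[0,0,0.03],"twist":0},{"offset":[0,0,0.03],"twist":0}])

```text
t: 15.2
eef_pos: [0.6228, 0.2401, 0.0754]
ee_rot: [-180.0, 0.0, 14.2]
ft_force: [0.0, 0.1, 0.1]
width: -0.0001
grip_force: 0.0
```

Call:
servo_tool(series=[{"offset":[0,0,0.03],"twist":0},{"offset":[0,0,0.03],"twist":0},{"offset":[0,0,0.03],"twist":0}])

```text
t: 15.45
eef_pos: [0.6228, 0.2401, 0.0745]
ee_rot: [180.0, 0.0, 14.2]
ft_force: [-0.5, 0.5, 0.4]
width: -0.0
grip_force: 0.0
```

Call:
servo_tool(series=[{"offset":[0,0,0.03],"twist":0},{"offset":[0,0,0.04],"twist":0},{"offset":[0,0,0.04],"twist":0}])

```text
t: 15.7
eef_pos: [0.6229, 0.2401, 0.0733]
ee_rot: [-180.0, -0.0, 14.2]
ft_force: [-0.3, 0.1, 0.6]
width: 0.0001
grip_force: 0.0
```

Call:
servo_tool(series=[{"offset":[0,0,0.03],"twist":0},{"offset":[0,0,0.03],"twist":0},{"offset":[0,0,0.03],"twist":0}])

```text
t: 15.95
eef_pos: [0.6229, 0.2401, 0.0726]
ee_rot: [-180.0, -0.0, 14.2]
ft_force: [0.9, -0.1, 1.2]
width: -0.0
grip_force: 0.9
```

Call:
servo_tool(series=[{"offset":[0,0,0.03],"twist":0},{"offset":[0,0,0.03],"twist":0},{"offset":[0,0,0.03],"twist":0}])

```text
t: 16.2
eef_pos: [0.6229, 0.2401, 0.0725]
ee_rot: [180.0, -0.1, 14.2]
ft_force: [-1.9, -1.0, 7.6]
width: 0.0001
grip_force: 3.7
```

The stop is reached: z is blocked and the force is 7.6 N. Retracting upward.

Call:
servo_tool(series=[{"offset":[0,0,-0.2],"twist":0},{"offset":[0,0,-0.6],"twist":0},{"offset":[0,0,-1.4],"twist":0},{"offset":[0,0,-2.4],"twist":0},{"offset":[0,0,-3.4],"twist":0},{"offset":[0,0,-4.4],"twist":0},{"offset":[0,0,-4.4],"twist":0},{"offset":[0,0,-4.4],"twist":0}])

```text
t: 16.87
eef_pos: [0.6236, 0.2403, 0.2056]
ee_rot: [180.0, -0.2, 14.2]
ft_force: [-0.1, 0.2, -0.6]
width: 0.0004
grip_force: 0.0
```

```bash
python3 - <<'E'
from h import *
s=snapshot("wrist");save(s,"wf");b=snapshot("scene");save(b,"sf")
K=np.array(s["mtx"]);c=s["color"].astype(int);R,G,B=c[...,0],c[...,1],c[...,2]
m=((G>40)&(R<0.5*G)&(B<0.8*G)).astype(np.uint8);m[:,:200]=0;m[:,440:]=0
n,l,st,_=cv2.connectedComponentsWithStats(m);i=1+np.argmax(st[1:,4]);x,y,w,h,_=st[i];print(st[i]);Q=[]
for v in range(y+4,y+h-4,4):
    u=np.nonzero(l[v]==i)[0];d=K[0,0]*.058/(u.max()-u.min()+1);o,r=ray(s,(u.min()+u.max())/2,v);Q.append(o+r*d)
Q=np.array(Q);t=Q[:,:2]@[np.cos(.251),np.sin(.251)]
print("slope",np.polyfit(t,Q[:,2],1)[0],Q[0],Q[-1])
o=observe();print(o["eef_pos"],o["ft_force"],o["t"])
cv2.imwrite("pics/f.png",np.hstack([cv2.resize(s["color"],(400,250)),cv2.resize(b["color"],(400,250))])[:,:,::-1])
E
```

```text
[ 289  165   63   69 2228]
slope -0.035264136304743295 [0.63907871 0.24687553 0.08587945] [0.58244129 0.23324662 0.08967818]
[0.62254199 0.24001111 0.20278412] [-0.18815557  0.30087573 -0.71617547] 16.9667
```

View pics/f.png

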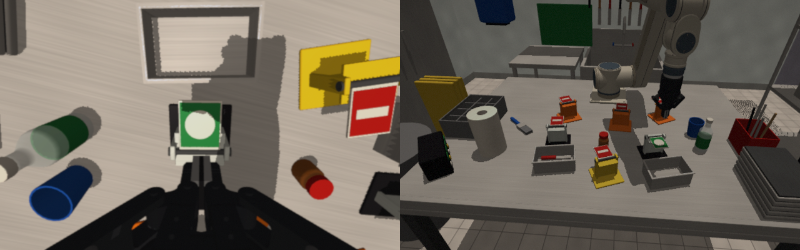

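The paddle is flat and green (wrist 200,125), the dirty pan's paddle still shows red (scene 557,120), and nothing else has moved. Handing in.

```bash
python3 -c "
from cell import *
print(close_job())"
```

```text
the job is handed in; nothing more can be done
None
```

The washed pan's paddle lies flat on the pan's side with its green face up, pressed to its stop, and the final pictures show the dirty pan's paddle still red and nothing else visibly moved; the job was handed in at about 17 s, and the hand-in gave no verdict.

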